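# Sweep the drilled plate clean and lift it off its dowel pins

### The job

The drilled aluminium plate still sits on the two dowel pins of its fixture with drill chips lying on top: take the scraper block, sweep all four chips off the plate into the steel tray without touching them with the fingers, and set the scraper back down on the desk beside the tray. Then lift the plate straight up off its pins, keeping it level all the way, and finish while still holding it level and motionless about 10 cm above where it sat, over the fixture; leave the other things on the desk as they are.

Things in the scene. Friction and masses are not known exactly. Their poses are not given: they have to be found in the camera images.
- tray: Dark sheet-steel chip tray, 212 (x) x 312 (y) x 22 mm, fixed to the desk; floor 2 mm thick, walls 2 mm thick and 20 mm high. Origin: centre of its underside; its y axis is its long axis. It catches the chips.
- fixture_seat (a point): Fixed steel fixture in mid-tray: foot 56 (x) x 140 (y) x 10 mm, on it two rest blocks 50 x 34 x 20 mm centred at y = +-53 mm, open between. An upright dowel pin, 10 mm in diameter, 12.5 mm high, stands on each block at y = +-55 mm. This point: midway between the pins at the height of the block tops, where the plate rests (32 mm over the desk). z up.
- plate_center (a point): Loose aluminium plate, 60 (x) x 150 (y) x 14 mm, 0.27 to 0.45 kg, uniform. It starts on the fixture, axes along the fixture's, the pins in two 11.5 mm through holes at y = +-55 mm; the pins end 1.5 mm below its flat top, which has four 7.5 mm holes and nothing standing up. This point: its centre and balance, 7 mm below the top. Mid-length its long edges are free, 20 mm clear beneath.
- scraper_center (a point): Loose scraper block, standing upright on the desk to the left of the tray: a wooden grip 18 (x) x 66 (y) x 42 mm on a brass edge 12 (x) x 68 (y) x 14 mm; wood occupies the upper 38 mm. 52 mm high in all, 0.11 kg. This point: its centre, 26 mm above the lower side of the brass edge. x: through its thickness, y: along the edge, z: up.
- chip_0_center (a point): Drill chip 1 of 4: a loose curl of steel, about 16 (x) x 8 (y) x 8 mm, 10 g, lying on top of the plate. This point: its centre, 4 mm up.
- chip_1_center (a point): Drill chip 2 of 4: a loose curl of steel, about 16 (x) x 8 (y) x 8 mm, 10 g, lying on top of the plate. This point: its centre, 4 mm up.
- chip_2_center (a point): Drill chip 3 of 4: a loose curl of steel, about 16 (x) x 8 (y) x 8 mm, 10 g, lying on top of the plate. This point: its centre, 4 mm up.
- chip_3_center (a point): Drill chip 4 of 4: a loose curl of steel, about 16 (x) x 8 (y) x 8 mm, 10 g, lying on top of the plate. This point: its centre, 4 mm up.
- loupe: Bystander: black inspection loupe, 35 mm in diameter, 40 mm high, loose, standing behind the scraper. Origin: centre of its underside.
- bushing: Bystander: brass bushing, 34 mm in diameter, 26 mm high, loose, near the loupe. Origin: centre of its underside.
- flange_part: Bystander: turned steel flange, 58 mm in diameter, 30 mm high, loose, right of the tray. Origin: centre of its underside.
Things that resemble listed ones, but are neither listed nor needed, are in the scene too. Of the things shaped like the part that bears scraper_center, the wooden one is meant.

How it is judged:
By the outcome, as a careful person would: the job done as asked, in the order asked, and still so for the second after the job is handed in, while the arm keeps its last pose, push and grip.
It also fails if it takes over 58 s, if anything falls off the work surface, if the arm or the gripper's body presses on something with over 40 N, if the wrist force passes 120 N, or if a joint passes its speed limit or range.

### The arm

A 6-joint arm with a two-finger parallel gripper is mounted at the origin on a cart in front of the work surface, level with it; the furniture and walls round the work are solid. World frame = base frame: x ahead of the robot, y to its left, z up, the work surface at z = 0. Lengths are in mm, angles in rad, forces in N, time in s.
With the tool pointing down it reaches from about 350 to 775 mm from the base axis. Payload 7.3 kg.
Tool frame: the origin (TCP) lies between the finger pads; the fingertips stand bot.tip_extent ahead of it and the grasp point (between the pads) lies 6 mm ahead of it (bot.tip_extent is the distance from the TCP to the fingertips, in mm); x points along the fingers, y is the direction in which the jaws open and shut, and the axes are right-handed (so a half turn about x gives the same grasp; the last joint's range is limited). The gripper opens to 92 mm and grips with 3 to 60 N. Pads are 19 mm wide; open, the fingers measure 130 mm over their backs; the gripper's body (75 mm by 190 mm) begins 47 mm behind the grasp point.
Start: joints at [-1.488, 0.342, 1.524, -0, 1.275, -0.146], TCP at [119.096, -511.33, 251.741] pointing down, gripper open.
Joint ranges: [-2.53, 2.53], [-0.77, 2.02], [0.04, 2.7], [-1, 4.14], [0.28, 2.66], [-3.11, 3.11]. Speed limits (rad/s): [2.57, 2.57, 3.14, 3.14, 3.14, 3.14].

### API

Orientations are given as [roll, pitch, yaw] about the fixed x, y, z axes, in that order (R = Rz(yaw) Ry(pitch) Rx(roll)).
In Python, from plant import bot, capture, workorder gives the robot as it stands. The module is installed in compiled form; this text tells all that it offers.
- The arm moves only by the shell command python3 -m crank 'ROWS'. ROWS is JSON, a list of rows, each an object with "linear": the shift along the tool's x, y, z in cm, a list of three; "delta_rot": the turn, a rotation vector about the tool's x, y, z in degrees, a list of three; "fingers": the opening, from 0 (shut) to 1 (fully open). In form: [{"linear": [x, y, z], "delta_rot": [wx, wy, wz], "fingers": fingers}, ...]. A call has exactly 5 rows; each row shifts and turns the commanded pose from where the row before left it, along the tool's axes as they then stand; what a row does not reach is not made up. A row lasts 1/10 s, in which the tool goes at most 50 mm and 8.59 degrees, less where a joint would pass 70% of its speed; a pose out of reach is approached as far as the arm can. A call with a gripper value outside its range is refused whole. The fingers move at their own pace and stop on an object; the grip force is fixed at half the most. Time passes only in rows, so rows that do not move let the fingers close, or fill a call up. It gives the time, the measured TCP pose, the force and the opening at its end, in the units of the state.
- bot.get_obs(): the state, without advancing time (a new reading comes with each control period).
- capture(name): name is "scene" or "top" or "wrist"; returns a dict with "image" (400x640x3 uint8, blue, green, red), "mtx" (3x3 intrinsics, pixels), "pose" (4x4, takes a point from camera to world coordinates). Camera axes: x right, y down, z forward; pixel columns grow to the right and rows downward; lengths in mm; the calibration is good to about 2 mm. A picture is of the moment at which its call begins. There is no depth.
- workorder.close_job(): hands the job in, once; it reports no verdict.
The state is a dict: "time": time; "joint_positions": joint angles; "dq": joint speeds; "tau": joint torques, N m; "tool_pos": TCP position; "tcp_rot": TCP orientation; "contact_force": force on the tool from outside, world axes, zero at the start; "moment": the same for the moment, N m; "grip_width": finger opening in mm.
Only numpy, scipy, OpenCV 4.12 (cv2) and the standard library are available. Lean on these libraries where they do the work, as an engineer would, in place of code of your own. Each camera call takes 0.05 s, during which the arm holds its last target. There are 200 camera calls.

## Working session

There is one attempt and no reset: what is moved stays moved. The work goes in short steps, Python scripts to look and compute and a shell command to move; the robot and the scene stay as the last step left them, time stands still between calls to the robot, and variables do not carry over. Pictures are saved under pics/ and viewed, on a budget of 10 in all, crops included, one or two more only if the job needs it, and the job is handed in when it is done.

```bash
mkdir -p pics; cat > h.py <<'E'
import numpy as np, cv2
from plant import bot, capture, workorder
from scipy.spatial.transform import Rotation as R
def ray(c,u,v,z):
    d=c['pose'][:3,:3]@np.linalg.inv(c['mtx'])@np.array([u,v,1.]); o=c['pose'][:3,3]
    return o+d*(z-o[2])/d[2]
def proj(c,p):
    q=np.linalg.inv(c['pose'])@np.r_[p,1]; q=c['mtx']@q[:3]; return q[:2]/q[2]
E
python3 - <<'E'
from h import *
print(bot.get_obs(), bot.tip_extent)
for n in('top','scene'):
    c=capture(n); cv2.imwrite(f'pics/{n}0.png',c['image']); np.savez(f'{n}0.npz',**c); print(n,c['pose'].round(2).tolist(),c['mtx'].tolist())
E
```

```text
{'time': 0.0, 'joint_positions': array([-1.48800838e+00,  3.42739082e-01,  1.52500793e+00, -2.28395814e-05,
        1.27540260e+00, -1.46018318e-01]), 'dq': array([-0.00037737,  0.00122655,  0.00213678, -0.00141155, -0.00018611,
        0.00350077]), 'tau': array([ 1.04223553e-03, -4.31238163e+01, -2.44219315e+01,  7.18867988e-02,
        5.59753203e-02, -1.13339490e-04]), 'tool_pos': array([ 119.05324532, -510.94637452,  251.03961812]), 'tcp_rot': array([-1.70278818,  1.56923922,  1.6676174 ]), 'contact_force': array([-0.24605191, -0.36077622, -0.32378972]), 'moment': array([-0.02604223,  0.03702356, -0.02349497]), 'grip_width': 91.81271631138357} 25.0
top [[0.03, -0.99, 0.16, 339.71], [-1.0, -0.03, -0.02, -53.99], [0.03, -0.16, -0.99, 1370.38], [0.0, 0.0, 0.0, 1.0]] [[479.3068038449913, 0.0, 317.28881126504115], [0.0, 479.3068038449913, 198.14948858492664], [0.0, 0.0, 1.0]]
scene [[-0.85, -0.29, 0.44, 31.39], [-0.53, 0.47, -0.71, 779.52], [-0.0, -0.83, -0.55, 725.79], [0.0, 0.0, 0.0, 1.0]] [[425.88727574405493, 0.0, 314.9410682085806], [0.0, 425.88727574405493, 197.95544279520584], [0.0, 0.0, 1.0]]
```

View pics/top0.png

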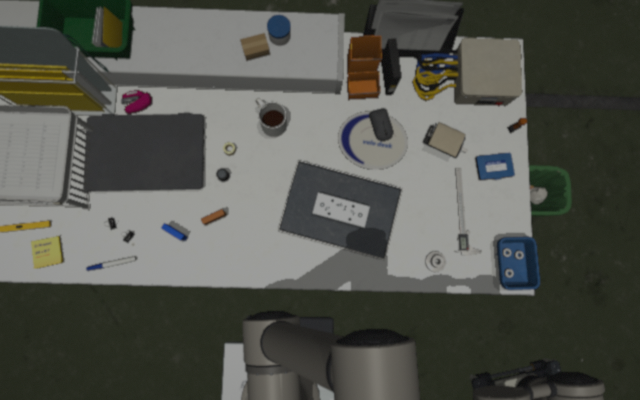

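View pics/scene0.png

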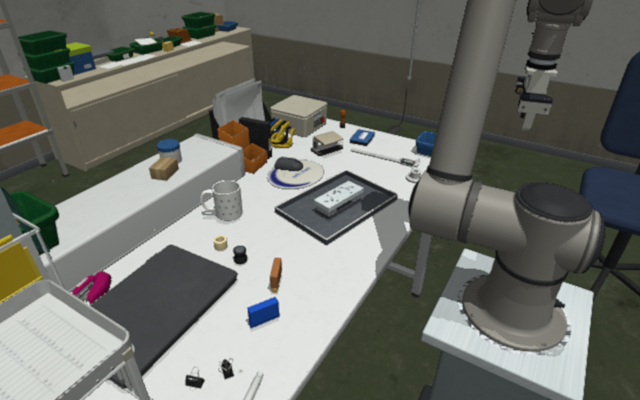

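Top view: the plate with its chips is at about (341,208), in the tray. Things that could be taken for the scraper are the brown upright block at (214,216), the blue block at (174,232) and the wood block on the shelf at (255,46). By the description it is the brown one, left of the tray, with the loupe (222,174) and bushing (230,148) behind it. I'll check that in one close crop.

```bash
python3 - <<'E'
from h import *
t=dict(np.load('top0.npz')); s=dict(np.load('scene0.npz'))
a=cv2.resize(t['image'][155:260,150:410],None,fx=3,fy=3,interpolation=cv2.INTER_CUBIC)
b=cv2.resize(s['image'][165:330,230:410],None,fx=2,fy=2,interpolation=cv2.INTER_CUBIC)[:285]
b2=cv2.resize(s['image'][250:300,255:300],None,fx=5,fy=5,interpolation=cv2.INTER_CUBIC)
o=np.zeros((600,780,3),np.uint8); o[:315]=a; o[315:600,:360]=b; o[315:565,370:595]=b2
cv2.imwrite('pics/crop1.png',np.clip(o*1.5,0,255).astype(np.uint8))
for n,c in(('top',t),('scene',s)):
    hsv=cv2.cvtColor(c['image'],cv2.COLOR_BGR2HSV); m=cv2.inRange(hsv,(5,110,60),(20,255,255))
    k,_,st,ce=cv2.connectedComponentsWithStats(m)
    for i in range(1,k):
        if st[i,4]>40: print(n,st[i],ce[i].round(1),ray(c,*ce[i],52).round(0), cv2.minAreaRect(cv2.findContours((_==i).astype(np.uint8),0,2)[0][0]))
E
```

```text
top [ 348   35   34   64 1726] [363.7  67. ] [ 946. -211.   52.] ((364.5, 66.5), (63.0, 33.0), 90.0)
top [202 210  23  14 147] [213.1 216.5] [493. 200.  52.] ((213.02064514160156, 216.5464324951172), (6.2951459884643555, 23.75910186767578), 66.03751373291016)
scene [214  15   9   9  68] [218.   19.2] [ 2531. -1829.    52.] ((218.0, 19.0), (8.0, 8.0), 90.0)
scene [167  28  24  15 189] [179.6  33.6] [ 2421. -1328.    52.] ((178.50001525878906, 35.00000762939453), (15.279744148254395, 20.372989654541016), 75.96376037597656)
scene [  0  74  29  17 299] [10.8 81.2] [2369. -181.   52.] ((12.453848838806152, 79.33077239990234), (14.208337783813477, 29.64455795288086), 74.74488067626953)
scene [340 109   6  15  69] [342.5 115.5] [ 787. -655.   52.] ((342.5, 116.0), (14.0, 5.0), 90.0)
scene [  0 120  47  26 642] [ 18.6 130.9] [1751.  112.   52.] ((20.372257232666016, 129.2737274169922), (16.3182315826416, 49.04012680053711), 70.01689910888672)
scene [ 217  120   51   53 1167] [243.4 144.6] [ 959. -241.   52.] ((242.3628692626953, 144.1634063720703), (57.6126594543457, 29.164710998535156), 50.013118743896484)
scene [271 258  10  32 244] [275.5 273.1] [480. 224.  52.] ((275.310791015625, 273.1351318359375), (8.877545356750488, 31.071409225463867), 9.462322235107422)
```

View pics/crop1.png

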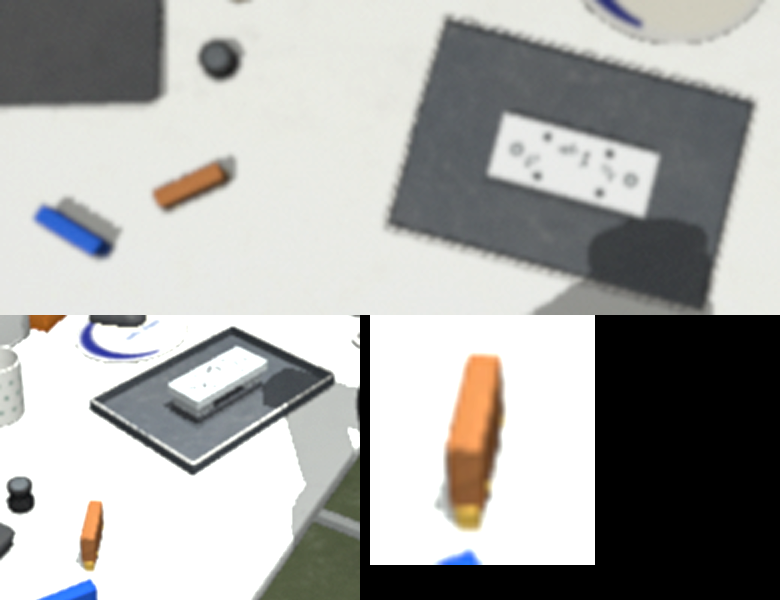

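Confirmed: brown wood on a brass edge, and the other block is blue. Next I'll get coarse positions and work out the approach.

```bash
cat >> h.py <<'E'
def plan(pos,jawdir,z=None):
    "print turn about tool x (deg, mod 180), then linear cm in turned tool axes"
    o=bot.get_obs(); Rm=R.from_euler('xyz',o['tcp_rot']).as_matrix()
    j=np.r_[np.array(jawdir)/np.hypot(*jawdir),0]; best=[]
    for s in(1,-1):
        T=np.c_[[0,0,-1],s*j,np.cross([0,0,-1],s*j)]
        rv=R.from_matrix(Rm.T@T).as_rotvec(degrees=True)
        print('rotvec',rv.round(2),'then lin cm',(T.T@(np.array(pos)-o['tool_pos'])/10).round(2))
    print('now',o['time'],o['tool_pos'].round(1),'tool y',Rm[:,1].round(3),'x',Rm[:,0].round(4),'q',o['joint_positions'].round(2),'F',o['contact_force'].round(1),'w',round(o['grip_width'],1))
E
python3 - <<'E'
from h import *
t=dict(np.load('top0.npz'))
g=lambda u,v,z:ray(t,150+u/3,155+v/3,z).round(0)
print('plate c',[g(*p,46) for p in((503,113),(660,152),(645,215),(488,178))])
print('tray',[g(*p,22) for p in((450,18),(752,102),(708,305),(390,225))])
print('scr',g(157,200,52),g(224,168,52))
print('loupe',g(218,58,40))
plan([480,205,230],[.92,.39])
E
```

```text
plate c [array([570., -86.,  46.]), array([ 538., -234.,   46.]), array([ 478., -220.,   46.]), array([508., -74.,  46.])]
tray [array([665., -33.,  22.]), array([ 592., -325.,   22.]), array([ 398., -283.,   22.]), array([464.,  17.,  22.])]
scr [478. 229.  52.] [510. 169.  52.]
loupe [615. 183.  40.]
rotvec [-9.987e+01 -7.000e-02  5.000e-02] then lin cm [  2.11  61.18 -51.83]
rotvec [8.013e+01 4.000e-02 7.000e-02] then lin cm [  2.11 -61.18  51.83]
now 0.1 [ 119.1 -511.   251.1] tool y [ 0.227 -0.974 -0.001] x [-1.0e-04  1.3e-03 -1.0e+00] q [-1.49  0.34  1.52 -0.    1.28 -0.15] F [0.  0.1 0.1] w 91.8
```

```bash
A='{"linear":[0,-0.2,-4.6],"delta_rot":[-5,0,0],"fingers":1}'; 
python3 -m crank '[{"linear":[0,-0.2,-4.6],"delta_rot":[-5,0,0],"fingers":1},{"linear":[0,-0.2,-4.6],"delta_rot":[-5,0,0],"fingers":1},{"linear":[0,-0.2,-4.6],"delta_rot":[-5,0,0],"fingers":1},{"linear":[0,-0.2,-4.6],"delta_rot":[-5,0,0],"fingers":1},{"linear":[0,-0.2,-4.6],"delta_rot":[-5,0,0],"fingers":1}]'
python3 -m crank '[{"linear":[0,-0.2,-4.6],"delta_rot":[-5,0,0],"fingers":1},{"linear":[0,-0.2,-4.6],"delta_rot":[-5,0,0],"fingers":1},{"linear":[0,-0.2,-4.6],"delta_rot":[-5,0,0],"fingers":1},{"linear":[0,-0.2,-4.6],"delta_rot":[-5,0,0],"fingers":1},{"linear":[0,-0.2,-4.6],"delta_rot":[-5,0,0],"fingers":1}]'
```

```text
time: 0.6
tool_pos: [326.6, -411.6, 251.3]
tcp_rot: [-1.684, 1.57, 2.126]
contact_force: [-0.0, -0.4, -0.4]
grip_width: 91.8
time: 1.1
tool_pos: [471.1, -234.4, 251.3]
tcp_rot: [-1.673, 1.57, 2.574]
contact_force: [0.3, -0.2, -0.2]
grip_width: 91.6
```

```bash
python3 - <<'E'
from h import *
c=capture('wrist'); cv2.imwrite('pics/w1.png',c['image']); np.savez('w1.npz',**c)
print(c['pose'].round(3).tolist(),c['mtx'][0,0]); print(bot.get_obs()['tool_pos'])
E
python3 -m crank '[{"linear":[0,-0.2,-4.6],"delta_rot":[-5,0,0],"fingers":1},{"linear":[0,-0.2,-4.6],"delta_rot":[-5,0,0],"fingers":1},{"linear":[0,-0.2,-4.6],"delta_rot":[-5,0,0],"fingers":1},{"linear":[0,-0.2,-4.6],"delta_rot":[-5,0,0],"fingers":1},{"linear":[0,-0.2,-4.6],"delta_rot":[-5,0,0],"fingers":1}]'
python3 -m crank '[{"linear":[0,-0.2,-4.6],"delta_rot":[-5,0,0],"fingers":1},{"linear":[0,-0.2,-4.6],"delta_rot":[-5,0,0],"fingers":1},{"linear":[0,-0.2,-4.6],"delta_rot":[-5,0,0],"fingers":1},{"linear":[0,-0.2,-4.6],"delta_rot":[-5,0,0],"fingers":1},{"linear":[0,0,0],"delta_rot":[-5,0,0],"fingers":1}]'
python3 - <<'E'
from h import *
c=capture('wrist'); cv2.imwrite('pics/w2.png',c['image']); np.savez('w2.npz',**c)
plan([490,200,150],[.88,.48])
E
```

```text
[[0.894, -0.432, -0.122, 504.529], [-0.449, -0.861, -0.239, -170.245], [-0.002, 0.268, -0.963, 383.731], [0.0, 0.0, 0.0, 1.0]] 332.12458292705355
[ 473.4326179  -228.48464973  251.35479842]
time: 1.65
tool_pos: [527.1, -13.2, 251.2]
tcp_rot: [-1.517, 1.57, -3.117]
contact_force: [-0.7, -0.2, 0.1]
grip_width: 91.7
time: 2.15
tool_pos: [499.2, 171.3, 251.3]
tcp_rot: [-2.722, 1.569, 2.403]
contact_force: [0.6, -1.4, 0.4]
grip_width: 91.6
rotvec [-4.8  -0.03  0.05] then lin cm [10.13  0.6  -3.19]
rotvec [1.752e+02 8.000e-02 4.000e-02] then lin cm [10.13 -0.6   3.19]
now 2.2 [500.  169.2 251.3] tool y [ 0.915  0.404 -0.001] x [-0.001 -0.    -1.   ] q [ 0.18  0.35  1.52  0.    1.28 -0.23] F [ 0.3 -1.  -0.1] w 91.9
```

View pics/w1.png

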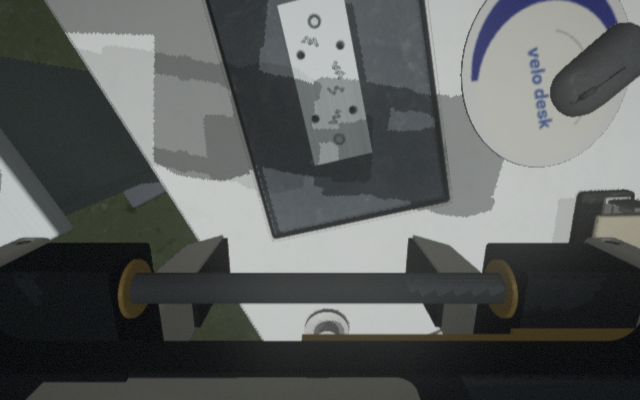

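View pics/w2.png

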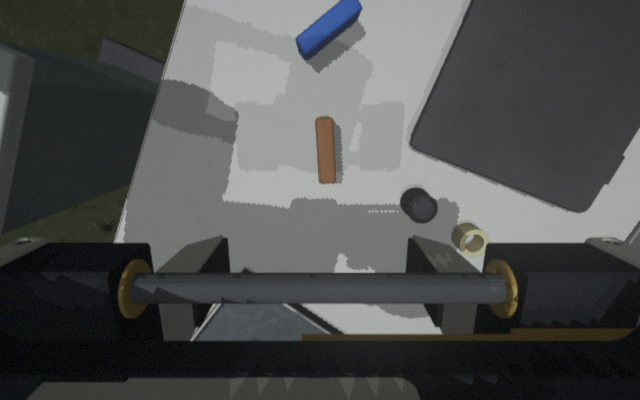

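Wrist 1 shows the plate's pins at (314,20) and (339,139), and four chips at (310,42), (338,68), (335,90) and (337,118). Wrist 2 shows the wooden scraper at (325,150), clear of the loupe at (418,205).

```bash
python3 - <<'E'
from h import *
c=dict(np.load('w2.npz')); 
hsv=cv2.cvtColor(c['image'],cv2.COLOR_BGR2HSV); m=cv2.inRange(hsv,(5,90,40),(20,255,255)); m[240:]=0
k,l,st,ce=cv2.connectedComponentsWithStats(m); i=1+np.argmax(st[1:,4])
r=cv2.minAreaRect(cv2.findContours((l==i).astype(np.uint8),0,2)[0][0]); print(r,st[i])
b=cv2.boxPoints(r); P=np.array([ray(c,*p,52)[:2] for p in b]); print(P.round(1), P.mean(0), np.linalg.norm(P[0]-P[1]),np.linalg.norm(P[1]-P[2]))
e=P[1]-P[0] if np.linalg.norm(P[1]-P[0])>40 else P[2]-P[1]
jd=np.array([-e[1],e[0]])/np.linalg.norm(e); jd*=np.sign(jd[0]); print('jaw',jd)
plan([*P.mean(0),90],jd)
c=dict(np.load('w1.npz'))
pins=np.array([ray(c,314,20,44.5),ray(c,339,139,44.5)]); print('pins',pins.round(1),pins.mean(0),np.linalg.norm(pins[0]-pins[1]))
for p in((310,42),(338,68),(335,90),(337,118)): print('chip',ray(c,*p,50).round(1))
E
```

```text
((325.38623046875, 149.56552124023438), (65.53378295898438, 16.55961036682129), 86.633544921875) [ 316  117   19   66 1054]
[[471.6 230.2]
 [485.9 237.5]
 [516.  180.2]
 [501.  172.5]] [493.61236071 205.08078938] 16.027591954729303 64.75686827577434
jaw [0.88478058 0.46600786]
rotvec [-3.97 -0.03  0.05] then lin cm [16.13  1.11 -3.48]
rotvec [1.7603e+02 8.0000e-02 4.0000e-02] then lin cm [16.13 -1.11  3.48]
now 2.2 [500.  169.2 251.3] tool y [ 0.915  0.404 -0.001] x [-0.001 -0.    -1.   ] q [ 0.18  0.35  1.52  0.    1.28 -0.23] F [ 0.3 -1.  -0.1] w 91.9
pins [[ 536.8  -97.4   44.5]
 [ 510.6 -205.1   44.5]] [ 523.72461659 -151.25428191   44.5       ] 110.7551284792892
chip [ 524.8 -113.2   50. ]
chip [ 538.1 -144.9   50. ]
chip [ 527.1 -161.3   50. ]
chip [ 517.5 -185.4   50. ]
```

```bash
python3 -m crank '[{"linear":[0,0.5,-1.8],"delta_rot":[-4,0,0],"fingers":1},{"linear":[4,0.6,-1.7],"delta_rot":[0,0,0],"fingers":1},{"linear":[5,0,0],"delta_rot":[0,0,0],"fingers":1},{"linear":[5,0,0],"delta_rot":[0,0,0],"fingers":1},{"linear":[0,0,0],"delta_rot":[0,0,0],"fingers":1}]'
python3 - <<'E'
from h import *
c=capture('wrist'); cv2.imwrite('pics/w3.png',c['image'][:250])
hsv=cv2.cvtColor(c['image'],cv2.COLOR_BGR2HSV); m=cv2.inRange(hsv,(5,90,40),(20,255,255)); m[235:]=0
k,l,st,ce=cv2.connectedComponentsWithStats(m); i=1+np.argmax(st[1:,4])
r=cv2.minAreaRect(cv2.findContours((l==i).astype(np.uint8),0,2)[0][0]); print(r,st[i])
P=np.array([ray(c,*p,52)[:2] for p in cv2.boxPoints(r)]); print(P.round(1),P.mean(0))
plan([493.6,205.1,44],[.885,.466])
E
```

```text
time: 2.7
tool_pos: [492.3, 201.2, 105.7]
tcp_rot: [-1.772, 1.557, -2.872]
contact_force: [-1.0, 0.4, -0.2]
grip_width: 91.8
((322.9999694824219, 200.49996948242188), (27.999996185302734, 66.99998474121094), 0.0) [ 309  167   29   68 1737]
[[487.5 199.1]
 [469.5 235.2]
 [483.5 242.4]
 [502.4 206.8]] [485.74218468 220.88370589]
rotvec [-0.78 -0.08  0.41] then lin cm [ 6.54  0.06 -0.34]
rotvec [1.7921e+02 6.5000e-01 1.3000e-01] then lin cm [ 6.54 -0.06  0.34]
now 2.75 [494.7 201.9 109.4] tool y [ 0.891  0.454 -0.007] x [-0.0071 -0.002  -1.    ] q [ 0.24  0.52  1.68 -0.    0.95 -0.23] F [-0.5  0.6  0.6] w 92.0
```

```bash
python3 -m crank '[{"linear":[3.5,0,-0.3],"delta_rot":[0,0,0],"fingers":1},{"linear":[3.1,0,0],"delta_rot":[0,0,0],"fingers":1},{"linear":[0,0,0],"delta_rot":[0,0,0],"fingers":1},{"linear":[0,0,0],"delta_rot":[0,0,0],"fingers":0.1},{"linear":[0,0,0],"delta_rot":[0,0,0],"fingers":0.1}]'
python3 -m crank '[{"linear":[0,0,0],"delta_rot":[0,0,0],"fingers":0.1},{"linear":[0,0,0],"delta_rot":[0,0,0],"fingers":0.1},{"linear":[0,0,0],"delta_rot":[0,0,0],"fingers":0.1},{"linear":[0,0,0],"delta_rot":[0,0,0],"fingers":0.1},{"linear":[0,0,0],"delta_rot":[0,0,0],"fingers":0.1}]'
python3 -c "
from h import *
plan([493.6,205.1,44],[.885,.466])"
```

```text
time: 3.25
tool_pos: [496.9, 206.0, 48.5]
tcp_rot: [1.325, 1.566, 0.227]
contact_force: [0.3, 1.5, -0.4]
grip_width: 80.2
time: 3.75
tool_pos: [494.9, 205.7, 45.7]
tcp_rot: [-1.167, 1.571, -2.264]
contact_force: [-0.1, -0.7, -0.3]
grip_width: 40.3
rotvec [-0.66  0.    0.01] then lin cm [ 0.17 -0.14 -0.  ]
rotvec [ 1.7934e+02  1.0000e-02 -0.0000e+00] then lin cm [0.17 0.14 0.  ]
now 3.75 [494.9 205.7  45.7] tool y [ 0.89   0.456 -0.   ] x [-1.e-04 -1.e-04 -1.e+00] q [ 0.25  0.61  1.73 -0.    0.8  -0.22] F [-0.1 -0.7 -0.3] w 40.3
```

```bash
python3 -m crank '[{"linear":[0,-0.1,0],"delta_rot":[-0.5,0,0],"fingers":0},{"linear":[0,0,0],"delta_rot":[0,0,0],"fingers":0},{"linear":[0,0,0],"delta_rot":[0,0,0],"fingers":0},{"linear":[0,0,0],"delta_rot":[0,0,0],"fingers":0},{"linear":[0,0,0],"delta_rot":[0,0,0],"fingers":0}]'
python3 - <<'E'
from h import *
y=np.array([.237,.972]); c=np.array([523.7,-151.3])
plan([*(c-y*67),135],y)
E
```

```text
time: 4.25
tool_pos: [493.9, 205.2, 45.6]
tcp_rot: [-1.522, 1.57, -2.611]
contact_force: [-0.9, -0.6, 0.1]
grip_width: 17.7
rotvec [-4.869e+01 -1.000e-02  2.000e-02] then lin cm [ -8.94 -40.64  11.34]
rotvec [1.3131e+02 2.0000e-02 1.0000e-02] then lin cm [ -8.94  40.64 -11.34]
now 4.25 [493.9 205.2  45.6] tool y [ 0.886  0.463 -0.   ] x [-3.e-04 -2.e-04 -1.e+00] q [ 0.25  0.61  1.73 -0.    0.8  -0.23] F [-0.9 -0.6  0.1] w 17.7
```

Gripped at 17.7 mm. Next is lift, turn and carry to the right-hand end of the plate.

```bash
python3 -m crank '[{"linear":[-4.5,0,0],"delta_rot":[0,0,0],"fingers":0},{"linear":[-4.5,0,0],"delta_rot":[-8.1,0,0],"fingers":0},{"linear":[0,0,0],"delta_rot":[-8.1,0,0],"fingers":0},{"linear":[0,0,0],"delta_rot":[-8.1,0,0],"fingers":0},{"linear":[0,0,0],"delta_rot":[-8.1,0,0],"fingers":0}]'
python3 -m crank '[{"linear":[0,0,0],"delta_rot":[-8.1,0,0],"fingers":0},{"linear":[0,0,0],"delta_rot":[-8.1,0,0],"fingers":0},{"linear":[0,-4.5,1.2],"delta_rot":[0,0,0],"fingers":0},{"linear":[0,-4.5,1.2],"delta_rot":[0,0,0],"fingers":0},{"linear":[0,-4.5,1.2],"delta_rot":[0,0,0],"fingers":0}]'
python3 -m crank '[{"linear":[0,-4.5,1.2],"delta_rot":[0,0,0],"fingers":0},{"linear":[0,-4.5,1.2],"delta_rot":[0,0,0],"fingers":0},{"linear":[0,-4.5,1.2],"delta_rot":[0,0,0],"fingers":0},{"linear":[0,-4.5,1.2],"delta_rot":[0,0,0],"fingers":0},{"linear":[0,-4.5,1.2],"delta_rot":[0,0,0],"fingers":0}]'
python3 -m crank '[{"linear":[0,-4,1.2],"delta_rot":[0,0,0],"fingers":0},{"linear":[0,0,0],"delta_rot":[0,0,0],"fingers":0},{"linear":[0,0,0],"delta_rot":[0,0,0],"fingers":0},{"linear":[0,0,0],"delta_rot":[0,0,0],"fingers":0},{"linear":[0,0,0],"delta_rot":[0,0,0],"fingers":0}]'
python3 - <<'E'
from h import *
y=np.array([.237,.972]); c=np.array([523.7,-151.3])
plan([*(c-y*63),92.6],y)
c=capture('wrist'); cv2.imwrite('pics/w4.png',c['image']); np.savez('w4.npz',**c)
E
```

```text
time: 4.75
tool_pos: [494.0, 205.3, 136.0]
tcp_rot: [0.665, 1.57, 0.148]
contact_force: [-0.5, 0.0, -1.1]
grip_width: 17.5
time: 5.25
tool_pos: [496.5, 64.4, 135.6]
tcp_rot: [-1.337, 1.571, -1.576]
contact_force: [0.8, -0.7, -0.7]
grip_width: 17.6
time: 5.75
tool_pos: [501.1, -169.1, 135.7]
tcp_rot: [0.408, 1.571, 0.167]
contact_force: [0.4, -0.0, -0.2]
grip_width: 18.1
time: 6.25
tool_pos: [503.6, -207.5, 135.7]
tcp_rot: [2.675, 1.57, 2.436]
contact_force: [0.8, 0.1, -1.0]
grip_width: 17.7
rotvec [ 0.01 -0.03 -0.01] then lin cm [ 4.31 -0.36  0.63]
rotvec [-1.7999e+02  2.0000e-02 -4.0000e-02] then lin cm [ 4.31  0.36 -0.63]
now 6.25 [ 503.6 -207.5  135.7] tool y [0.237 0.972 0.   ] x [-4.e-04  3.e-04 -1.e+00] q [-0.53  0.5   1.63  0.    1.02 -1.86] F [ 0.8  0.1 -1. ] w 17.7
```

View pics/w4.png

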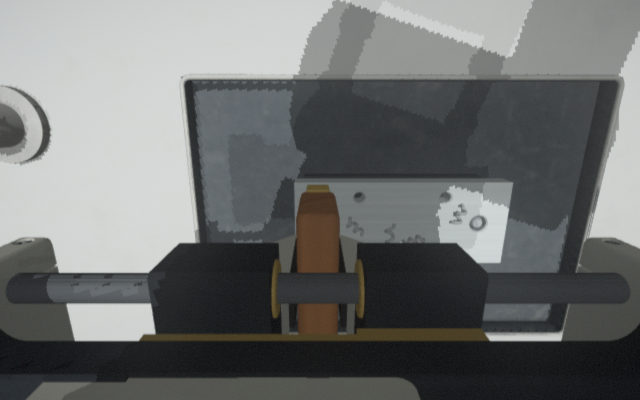

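```bash
python3 -m crank '[{"linear":[0,-0.4,0.6],"delta_rot":[0,0,0],"fingers":0},{"linear":[2,0,0],"delta_rot":[0,0,0],"fingers":0},{"linear":[1.3,0,0],"delta_rot":[0,0,0],"fingers":0},{"linear":[0.7,0,0],"delta_rot":[0,0,0],"fingers":0},{"linear":[0,0,0],"delta_rot":[0,0,0],"fingers":0}]'
python3 - <<'E'
from h import *
w=dict(np.load('w4.npz'))
print('corners',ray(w,297,180,46),ray(w,513,181,46))
y=np.array([.237,.972]); c=np.array([523.7,-151.3])
plan([*(c-y*63),92.4],y)
E
```

```text
time: 6.8
tool_pos: [507.9, -213.8, 94.6]
tcp_rot: [2.884, 1.568, 2.643]
contact_force: [1.1, -0.1, -0.6]
grip_width: 17.7
corners [ 475.72364143 -214.96268168   46.        ] [511.28796818 -71.82021047  46.        ]
rotvec [-0.07 -0.14 -0.04] then lin cm [0.22 0.15 0.05]
rotvec [ 1.7993e+02 -6.0000e-02  2.1000e-01] then lin cm [ 0.22 -0.15 -0.05]
now 6.8 [ 507.9 -213.8   94.6] tool y [0.238 0.971 0.001] x [-0.0021  0.0012 -1.    ] q [-0.54  0.56  1.65 -0.    0.93 -1.87] F [ 1.1 -0.1 -0.6] w 17.7
```

```bash
python3 -m crank '[{"linear":[0.2,0,0],"delta_rot":[0,0,0],"fingers":0},{"linear":[0,0,0],"delta_rot":[0,0,0],"fingers":0},{"linear":[0,0,0],"delta_rot":[0,0,0],"fingers":0},{"linear":[0,0,0],"delta_rot":[0,0,0],"fingers":0},{"linear":[0,0,0],"delta_rot":[0,0,0],"fingers":0}]'
```

```text
time: 7.3
tool_pos: [508.5, -214.3, 94.0]
tcp_rot: [-0.407, 1.57, -0.647]
contact_force: [0.5, 0.0, 0.8]
grip_width: 17.8
```

```bash
python3 -m crank '[{"linear":[0.14,0,0],"delta_rot":[0,0,0],"fingers":0},{"linear":[0,0,0],"delta_rot":[0,0,0],"fingers":0},{"linear":[0,0.6,0],"delta_rot":[0,0,0],"fingers":0},{"linear":[0,1.1,0],"delta_rot":[0,0,0],"fingers":0},{"linear":[0,1.1,0],"delta_rot":[0,0,0],"fingers":0}]'
python3 -m crank '[{"linear":[0,1.1,0],"delta_rot":[0,0,0],"fingers":0},{"linear":[0,1.1,0],"delta_rot":[0,0,0],"fingers":0},{"linear":[0,1.1,0],"delta_rot":[0,0,0],"fingers":0},{"linear":[0,1.1,0],"delta_rot":[0,0,0],"fingers":0},{"linear":[0,1.1,0],"delta_rot":[0,0,0],"fingers":0}]'
python3 -c "
from h import *
c=capture('top');cv2.imwrite('pics/t1.png',c['image'])"
```

```text
time: 7.8
tool_pos: [515.3, -186.1, 92.3]
tcp_rot: [2.439, 1.571, 2.198]
contact_force: [-0.8, -0.5, -1.1]
grip_width: 18.0
time: 8.3
tool_pos: [528.5, -132.7, 92.3]
tcp_rot: [-0.774, 1.571, -1.014]
contact_force: [-0.7, 0.2, -0.7]
grip_width: 17.5
```

Forces are low and the height is steady, so I'll carry on past the end of the plate.

```bash
python3 -m crank '[{"linear":[0,1.1,0],"delta_rot":[0,0,0],"fingers":0},{"linear":[0,1.1,0],"delta_rot":[0,0,0],"fingers":0},{"linear":[0,1.1,0],"delta_rot":[0,0,0],"fingers":0},{"linear":[0,1.1,0],"delta_rot":[0,0,0],"fingers":0},{"linear":[0,1.1,0],"delta_rot":[0,0,0],"fingers":0}]'
python3 -m crank '[{"linear":[0,1.1,0],"delta_rot":[0,0,0],"fingers":0},{"linear":[0,1.1,0],"delta_rot":[0,0,0],"fingers":0},{"linear":[0,1.1,0],"delta_rot":[0,0,0],"fingers":0},{"linear":[0,1.1,0],"delta_rot":[0,0,0],"fingers":0},{"linear":[0,0.6,0],"delta_rot":[0,0,0],"fingers":0}]'
python3 -m crank '[{"linear":[0,0,0],"delta_rot":[0,0,0],"fingers":0},{"linear":[-3,0,0],"delta_rot":[0,0,0],"fingers":0},{"linear":[-3,0,0],"delta_rot":[0,0,0],"fingers":0},{"linear":[-3,3,0],"delta_rot":[0,0,0],"fingers":0},{"linear":[0,4,0],"delta_rot":[0,0,0],"fingers":0}]'
python3 - <<'E'
from h import *
c=capture('wrist');t=capture('top')
o=np.zeros((600,800,3),np.uint8)
o[:300,:480]=cv2.resize(c['image'],(480,300)); o[300:600]=cv2.resize(t['image'][160:260,180:447],(800,300),interpolation=cv2.INTER_CUBIC)
s=capture('scene')['image']; o[:300,480:]=cv2.resize(s[165:285,270:398],(320,300),interpolation=cv2.INTER_CUBIC)
cv2.imwrite('pics/c5.png',o)
plan([505,100,135],[.237,.972])
E
```

```text
time: 8.85
tool_pos: [541.5, -79.3, 92.3]
tcp_rot: [-1.927, 1.571, -2.168]
contact_force: [-0.1, 0.5, -0.6]
grip_width: 18.3
time: 9.35
tool_pos: [553.5, -30.5, 92.3]
tcp_rot: [0.178, 1.571, -0.062]
contact_force: [0.2, -0.5, -0.4]
grip_width: 17.6
time: 9.85
tool_pos: [572.3, 35.0, 186.9]
tcp_rot: [0.086, 1.562, -0.159]
contact_force: [-0.0, -0.2, -1.4]
grip_width: 17.8
rotvec [ 0.07  0.04 -0.  ] then lin cm [ 4.76  4.51 -7.8 ]
rotvec [-1.7993e+02  0.0000e+00  6.0000e-02] then lin cm [ 4.76 -4.51  7.8 ]
now 10.0 [570.1  37.7 182.6] tool y [0.236 0.972 0.   ] x [ 7.e-04 -1.e-04 -1.e+00] q [-0.07  0.49  1.5  -0.    1.16 -1.4 ] F [-0.3 -0.3 -1.3] w 17.8
```

View pics/c5.png

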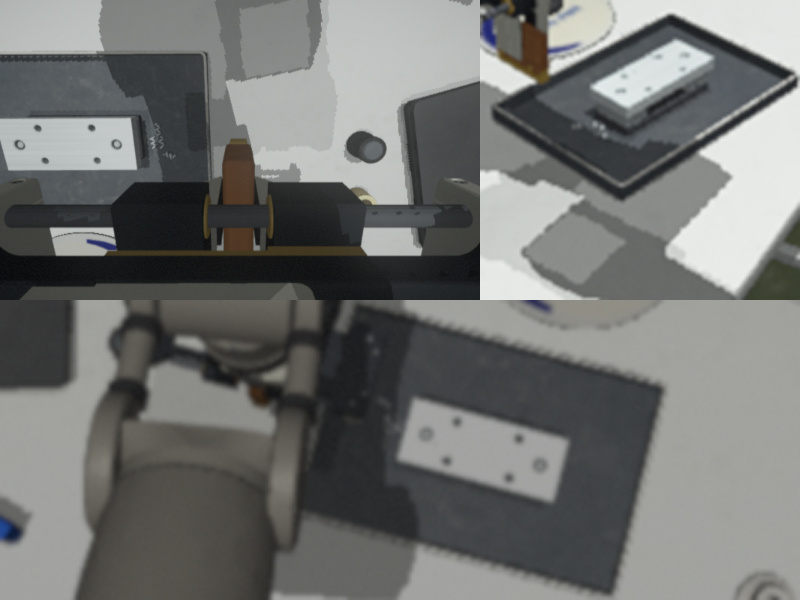

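The plate top is clear, and the chips lie in the tray by its left end (wrist crop about (155,130)). Now I'll set the scraper down on the desk about 60 mm left of the tray wall.

```bash
python3 -m crank '[{"linear":[0,1,-3],"delta_rot":[0,0,0],"fingers":0},{"linear":[0,1.1,-3],"delta_rot":[0,0,0],"fingers":0},{"linear":[4.5,0,0],"delta_rot":[0,0,0],"fingers":0},{"linear":[4.5,0,0],"delta_rot":[0,0,0],"fingers":0},{"linear":[2,0,0],"delta_rot":[0,0,0],"fingers":0}]'
python3 -m crank '[{"linear":[0,0,0],"delta_rot":[0,0,0],"fingers":0},{"linear":[0,0,0],"delta_rot":[0,0,0],"fingers":0},{"linear":[0,0,0],"delta_rot":[0,0,0],"fingers":0},{"linear":[0,0,0],"delta_rot":[0,0,0],"fingers":0},{"linear":[0,0,0],"delta_rot":[0,0,0],"fingers":0}]'
python3 -c "
from h import *
plan([516.6,72.9,46],[.237,.972])"
```

```text
time: 10.5
tool_pos: [514.0, 70.0, 68.8]
tcp_rot: [-2.818, 1.565, -3.059]
contact_force: [-0.1, 0.8, -0.4]
grip_width: 17.8
time: 11.0
tool_pos: [517.3, 70.9, 73.4]
tcp_rot: [0.173, 1.569, -0.067]
contact_force: [-0.4, -0.8, -1.1]
grip_width: 18.0
rotvec [-0.09  0.12 -0.02] then lin cm [ 2.74  0.18 -0.12]
rotvec [ 1.7991e+02 -3.0000e-02 -1.9000e-01] then lin cm [ 2.74 -0.18  0.12]
now 11.0 [517.3  70.9  73.4] tool y [0.238 0.971 0.   ] x [ 2.1e-03 -1.0e-04 -1.0e+00] q [-0.01  0.55  1.75 -0.    0.84 -1.34] F [-0.4 -0.8 -1.1] w 18.0
```

```bash
python3 -m crank '[{"linear":[1.4,0,0],"delta_rot":[0,0,0],"fingers":0},{"linear":[0.9,0,0],"delta_rot":[0,0,0],"fingers":0},{"linear":[0.3,0,0],"delta_rot":[0,0,0],"fingers":0},{"linear":[0,0,0],"delta_rot":[0,0,0],"fingers":0},{"linear":[0,0,0],"delta_rot":[0,0,0],"fingers":0}]'
python3 -m crank '[{"linear":[0,0,0],"delta_rot":[0,0,0],"fingers":0},{"linear":[0,0,0],"delta_rot":[0,0,0],"fingers":0},{"linear":[0,0,0],"delta_rot":[0,0,0],"fingers":0},{"linear":[0,0,0],"delta_rot":[0,0,0],"fingers":0},{"linear":[0,0,0],"delta_rot":[0,0,0],"fingers":0}]'
```

```text
time: 11.5
tool_pos: [516.9, 71.0, 46.5]
tcp_rot: [0.005, 1.57, -0.236]
contact_force: [0.9, -0.8, -0.3]
grip_width: 17.6
time: 12.0
tool_pos: [516.7, 71.0, 46.3]
tcp_rot: [-0.758, 1.571, -0.999]
contact_force: [-0.2, -0.3, -0.5]
grip_width: 17.7
```

```bash
python3 -m crank '[{"linear":[0.06,0,0],"delta_rot":[0,0,0],"fingers":0},{"linear":[0,0,0],"delta_rot":[0,0,0],"fingers":0},{"linear":[0,0,0],"delta_rot":[0,0,0],"fingers":0.5},{"linear":[0,0,0],"delta_rot":[0,0,0],"fingers":0.5},{"linear":[0,0,0],"delta_rot":[0,0,0],"fingers":0.5}]'
python3 -m crank '[{"linear":[0,0,0],"delta_rot":[0,0,0],"fingers":0.5},{"linear":[-1,0,0],"delta_rot":[0,0,0],"fingers":0.5},{"linear":[-3,0,0],"delta_rot":[0,0,0],"fingers":0.5},{"linear":[-4.5,0,0],"delta_rot":[0,0,0],"fingers":1},{"linear":[-4.5,0,0],"delta_rot":[0,0,0],"fingers":1}]'
python3 -c "
from h import *
x=np.array([.972,-.237])
plan([*(np.array([523.3,-151.0])),170],x)"
```

```text
time: 12.5
tool_pos: [516.8, 71.0, 45.8]
tcp_rot: [-0.013, 1.571, -0.254]
contact_force: [-0.1, -0.4, -0.1]
grip_width: 37.3
time: 13.0
tool_pos: [516.2, 71.0, 177.6]
tcp_rot: [-2.803, 1.57, -3.044]
contact_force: [0.7, -0.6, 0.1]
grip_width: 57.3
rotvec [ 8.991e+01 -2.000e-02  5.000e-02] then lin cm [ 0.76  5.95 21.4 ]
rotvec [-9.009e+01 -5.000e-02 -2.000e-02] then lin cm [  0.76  -5.95 -21.4 ]
now 13.0 [516.2  71.  177.6] tool y [ 0.238  0.971 -0.   ] x [-9.e-04 -1.e-04 -1.e+00] q [-0.01  0.41  1.64 -0.    1.09 -1.34] F [ 0.7 -0.6  0.1] w 57.3
```

```bash
python3 -m crank '[{"linear":[0,0,0],"delta_rot":[8.2,0,0],"fingers":1},{"linear":[0,0,0],"delta_rot":[8.2,0,0],"fingers":1},{"linear":[0,0,0],"delta_rot":[8.2,0,0],"fingers":1},{"linear":[0,0,0],"delta_rot":[8.2,0,0],"fingers":1},{"linear":[0,0,0],"delta_rot":[8.2,0,0],"fingers":1}]'
python3 -m crank '[{"linear":[0,0,0],"delta_rot":[8.2,0,0],"fingers":1},{"linear":[0,0,0],"delta_rot":[8.2,0,0],"fingers":1},{"linear":[0,0,0],"delta_rot":[8.2,0,0],"fingers":1},{"linear":[0,0,0],"delta_rot":[8.2,0,0],"fingers":1},{"linear":[0,0,0],"delta_rot":[8.2,0,0],"fingers":1}]'
python3 -m crank '[{"linear":[0,0,0],"delta_rot":[7.9,0,0],"fingers":1},{"linear":[0,1.2,4.5],"delta_rot":[0,0,0],"fingers":1},{"linear":[0,1.2,4.5],"delta_rot":[0,0,0],"fingers":1},{"linear":[0,1.2,4.5],"delta_rot":[0,0,0],"fingers":1},{"linear":[0,1.2,4.5],"delta_rot":[0,0,0],"fingers":1}]'
python3 -m crank '[{"linear":[0,1.2,4.5],"delta_rot":[0,0,0],"fingers":1},{"linear":[0,0,4.5],"delta_rot":[0,0,0],"fingers":1},{"linear":[0,0,0],"delta_rot":[0,0,0],"fingers":1},{"linear":[0,0,0],"delta_rot":[0,0,0],"fingers":1},{"linear":[0,0,0],"delta_rot":[0,0,0],"fingers":1}]'
python3 - <<'E'
from h import *
c=capture('wrist'); np.savez('w6.npz',**c); cv2.imwrite('pics/w6.png',c['image'])
plan([523.3,-151,100],[.972,-.237])
t=capture('top')['image']; cv2.imwrite('pics/t6.png',t)
g=cv2.cvtColor(c['image'],cv2.COLOR_BGR2GRAY)
E
```

```text
time: 13.5
tool_pos: [516.7, 71.0, 176.6]
tcp_rot: [0.786, 1.57, -0.176]
contact_force: [-0.7, 1.2, 0.8]
grip_width: 91.2
time: 14.0
tool_pos: [516.6, 71.0, 176.5]
tcp_rot: [1.492, 1.57, -0.185]
contact_force: [-0.6, 0.6, -0.5]
grip_width: 92.1
time: 14.5
tool_pos: [520.5, -116.9, 176.6]
tcp_rot: [1.423, 1.57, -0.386]
contact_force: [0.1, 0.1, 0.8]
grip_width: 91.7
time: 15.0
tool_pos: [511.1, -204.5, 176.1]
tcp_rot: [3.092, 1.57, 1.283]
contact_force: [0.3, 0.0, 0.2]
grip_width: 92.0
rotvec [ 0.09 -0.01 -0.  ] then lin cm [ 7.6  -0.09 -5.45]
rotvec [-1.7991e+02  1.0000e-02 -2.0000e-02] then lin cm [7.6  0.09 5.45]
now 15.05 [ 511.3 -204.2  176. ] tool y [ 0.972 -0.235  0.   ] x [ 1.e-04  2.e-04 -1.e+00] q [-0.52  0.46  1.56  0.    1.12 -0.28] F [-0.8 -0.3  0.3] w 91.5
```

View pics/w6.png

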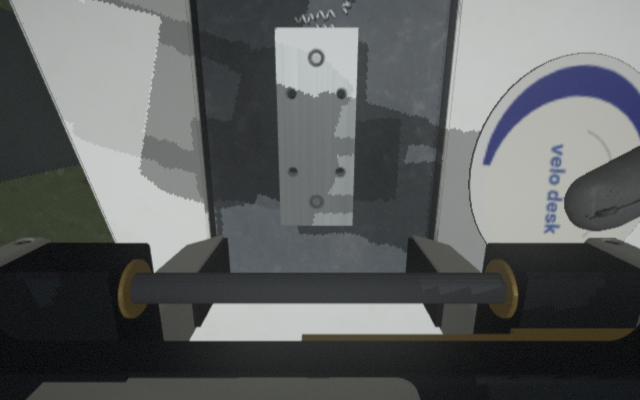

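The plate is clear and sits square in the view: pins at (316,58) and (316,202), corners at (275,28), (358,28), (353,225) and (282,225). The chips in the tray are at about (325,12).

```bash
python3 - <<'E'
from h import *
c=dict(np.load('w6.npz'))
p=np.array([ray(c,316,58,44.5),ray(c,316,202,44.5)])[:,:2]; print(p,p.mean(0))
q=np.array([ray(c,*a,46) for a in((275,28),(358,28),(353,225),(282,225))])[:,:2]; print(q.round(1),q.mean(0))
d=p[0]-p[1]; d/=np.linalg.norm(d); print('y',d)
m=(p.mean(0)+q.mean(0))/2
plan([*m,45],[d[1],-d[0]])
E
```

```text
[[ 536.45653875  -98.54985739]
 [ 510.4027945  -205.4745813 ]] [ 523.42966663 -152.01221934]
[[ 512.6  -72.5]
 [ 570.4  -86.5]
 [ 535.9 -231.7]
 [ 478.1 -217.8]] [ 524.23552387 -152.13136562]
y [0.23673785 0.97157356]
rotvec [ 0.11 -0.01 -0.01] then lin cm [13.1  -0.02 -5.35]
rotvec [-1.7989e+02  1.0000e-02 -1.0000e-02] then lin cm [13.1   0.02  5.35]
now 15.1 [ 511.3 -204.1  176. ] tool y [ 0.972 -0.235  0.   ] x [ 1.e-04  1.e-04 -1.e+00] q [-0.52  0.46  1.56  0.    1.12 -0.28] F [-1.1 -0.   0.2] w 92.1
```

```bash
python3 -m crank '[{"linear":[0,0,-2.7],"delta_rot":[0,0,0],"fingers":1},{"linear":[0,0,-2.65],"delta_rot":[0,0,0],"fingers":1},{"linear":[3.5,0,0],"delta_rot":[0,0,0],"fingers":1},{"linear":[3.5,0,0],"delta_rot":[0,0,0],"fingers":1},{"linear":[2,0,0],"delta_rot":[0,0,0],"fingers":1}]'
python3 -m crank '[{"linear":[0,0,0],"delta_rot":[0,0,0],"fingers":1},{"linear":[1.5,0,0],"delta_rot":[0,0,0],"fingers":1},{"linear":[1.5,0,0],"delta_rot":[0,0,0],"fingers":1},{"linear":[1.0,0,0],"delta_rot":[0,0,0],"fingers":1},{"linear":[0,0,0],"delta_rot":[0,0,0],"fingers":1}]'
python3 -m crank '[{"linear":[0,0,0],"delta_rot":[0,0,0],"fingers":0.75},{"linear":[0,0,0],"delta_rot":[0,0,0],"fingers":0.75},{"linear":[0,0,0],"delta_rot":[0,0,0],"fingers":0.75},{"linear":[0,0,0],"delta_rot":[0,0,0],"fingers":0.75},{"linear":[0,0,0],"delta_rot":[0,0,0],"fingers":0.75}]'
python3 -c "
from h import *
plan([523.7,-152,45],[.9716,-.2367])"
```

```text
time: 15.6
tool_pos: [523.0, -151.3, 83.7]
tcp_rot: [-1.753, 1.568, 2.723]
contact_force: [-0.1, -0.1, -0.3]
grip_width: 91.4
time: 16.1
tool_pos: [523.6, -153.0, 45.5]
tcp_rot: [-1.724, 1.57, 2.75]
contact_force: [-0.6, -0.0, -0.2]
grip_width: 91.9
time: 16.6
tool_pos: [523.8, -153.6, 46.0]
tcp_rot: [1.195, 1.57, -0.615]
contact_force: [-0.7, -0.1, 0.3]
grip_width: 68.8
rotvec [-0.    0.01 -0.02] then lin cm [ 0.1  -0.05 -0.16]
rotvec [ 1.8e+02 -4.0e-02 -1.0e-02] then lin cm [0.1  0.05 0.16]
now 16.6 [ 523.8 -153.6   46. ] tool y [ 0.972 -0.237  0.   ] x [ 4.e-04 -3.e-04 -1.e+00] q [-0.43  0.63  1.7  -0.    0.81 -0.19] F [-0.7 -0.1  0.3] w 68.8
```

```bash
python3 -m crank '[{"linear":[0.1,-0.05,-0.16],"delta_rot":[0,0,0],"fingers":0.75},{"linear":[0,0,0],"delta_rot":[0,0,0],"fingers":0.75},{"linear":[0,0,0],"delta_rot":[0,0,0],"fingers":0.4},{"linear":[0,0,0],"delta_rot":[0,0,0],"fingers":0.4},{"linear":[0,0,0],"delta_rot":[0,0,0],"fingers":0}]'
python3 -m crank '[{"linear":[0,0,0],"delta_rot":[0,0,0],"fingers":0},{"linear":[0,0,0],"delta_rot":[0,0,0],"fingers":0},{"linear":[0,0,0],"delta_rot":[0,0,0],"fingers":0},{"linear":[0,0,0],"delta_rot":[0,0,0],"fingers":0},{"linear":[0,0,0],"delta_rot":[0,0,0],"fingers":0}]'
python3 -c "
from h import *
plan([523.7,-152,45],[.9716,-.2367])"
```

```text
time: 17.1
tool_pos: [523.5, -151.8, 44.7]
tcp_rot: [-1.528, 1.571, 2.945]
contact_force: [-0.8, -0.0, -0.2]
grip_width: 59.5
time: 17.6
tool_pos: [523.6, -151.8, 44.7]
tcp_rot: [-1.484, 1.571, 2.989]
contact_force: [-0.4, 0.3, -0.6]
grip_width: 60.0
rotvec [0.   0.   0.01] then lin cm [-0.03  0.02  0.02]
rotvec [-1.8e+02 -2.0e-02  0.0e+00] then lin cm [-0.03 -0.02 -0.02]
now 17.6 [ 523.6 -151.8   44.7] tool y [ 0.972 -0.237 -0.   ] x [-2.e-04  0.e+00 -1.e+00] q [-0.42  0.63  1.7  -0.    0.81 -0.18] F [-0.4  0.3 -0.6] w 60.0
```

Gripped at 60.0 mm with no side force. I'll lift slowly.

```bash
python3 -m crank '[{"linear":[-0.2,0,0],"delta_rot":[0,0,0],"fingers":0},{"linear":[-0.4,0,0],"delta_rot":[0,0,0],"fingers":0},{"linear":[-0.4,0,0],"delta_rot":[0,0,0],"fingers":0},{"linear":[-0.5,0,0],"delta_rot":[0,0,0],"fingers":0},{"linear":[-0.5,0,0],"delta_rot":[0,0,0],"fingers":0}]'
python3 -c "
from h import *
o=bot.get_obs();print(o['contact_force'],o['moment'])
c=capture('scene');cv2.imwrite('pics/s7.png',c['image'])"
```

```text
time: 18.1
tool_pos: [523.7, -151.9, 65.2]
tcp_rot: [1.015, 1.57, -0.795]
contact_force: [0.2, -0.1, -2.5]
grip_width: 59.4
[ 0.18091979 -0.14767042 -2.4821036 ] [ 0.00673127 -0.09110725 -0.01549743]
```

```bash
python3 -m crank '[{"linear":[-0.7,0,0],"delta_rot":[0,0,0],"fingers":0},{"linear":[-0.7,0,0],"delta_rot":[0,0,0],"fingers":0},{"linear":[-0.7,0,0],"delta_rot":[0,0,0],"fingers":0},{"linear":[-0.7,0,0],"delta_rot":[0,0,0],"fingers":0},{"linear":[-0.7,0,0],"delta_rot":[0,0,0],"fingers":0}]'
python3 -m crank '[{"linear":[-0.7,0,0],"delta_rot":[0,0,0],"fingers":0},{"linear":[-0.7,0,0],"delta_rot":[0,0,0],"fingers":0},{"linear":[-0.7,0,0],"delta_rot":[0,0,0],"fingers":0},{"linear":[-0.7,0,0],"delta_rot":[0,0,0],"fingers":0},{"linear":[-0.7,0,0],"delta_rot":[0,0,0],"fingers":0}]'
python3 -m crank '[{"linear":[-0.5,0,0],"delta_rot":[0,0,0],"fingers":0},{"linear":[-0.3,0,0],"delta_rot":[0,0,0],"fingers":0},{"linear":[-0.2,0,0],"delta_rot":[0,0,0],"fingers":0},{"linear":[0,0,0],"delta_rot":[0,0,0],"fingers":0},{"linear":[0,0,0],"delta_rot":[0,0,0],"fingers":0}]'
python3 -m crank '[{"linear":[0,0,0],"delta_rot":[0,0,0],"fingers":0},{"linear":[0,0,0],"delta_rot":[0,0,0],"fingers":0},{"linear":[0,0,0],"delta_rot":[0,0,0],"fingers":0},{"linear":[0,0,0],"delta_rot":[0,0,0],"fingers":0},{"linear":[0,0,0],"delta_rot":[0,0,0],"fingers":0}]'
python3 - <<'E'
from h import *
o=bot.get_obs(); print(o['contact_force'],o['moment'],np.abs(o['dq']).max()); plan([523.7,-152,144.7],[.9716,-.2367])
s=capture('scene')['image']; t=capture('top')['image']; w=capture('wrist')['image']
o=np.zeros((600,800,3),np.uint8)
o[:350]=cv2.resize(s[150:304,190:542],(800,350),interpolation=cv2.INTER_CUBIC)
o[350:,:400]=cv2.resize(w,(400,250)); o[350:,400:]=cv2.resize(t[150:260,180:420],(400,250)[::1],interpolation=cv2.INTER_CUBIC)
cv2.imwrite('pics/c8.png',o)
E
```

```text
time: 18.65
tool_pos: [523.6, -151.9, 100.4]
tcp_rot: [1.035, 1.571, -0.775]
contact_force: [-0.7, 0.5, -3.9]
grip_width: 59.5
time: 19.15
tool_pos: [523.6, -151.8, 135.3]
tcp_rot: [-0.812, 1.571, -2.621]
contact_force: [0.1, -0.3, -2.9]
grip_width: 59.4
time: 19.65
tool_pos: [523.5, -151.8, 144.5]
tcp_rot: [-1.587, 1.57, 2.886]
contact_force: [-0.1, -0.4, -3.2]
grip_width: 59.6
time: 20.15
tool_pos: [523.6, -151.8, 144.7]
tcp_rot: [-0.438, 1.571, -2.248]
contact_force: [1.4, -0.0, -2.4]
grip_width: 59.5
[ 1.37159178 -0.03862784 -2.37084342] [-0.01265013 -0.13285481 -0.02908123] 0.0016729617949149491
rotvec [0. 0. 0.] then lin cm [-0.    0.01  0.01]
rotvec [-1.8e+02 -0.0e+00  1.0e-02] then lin cm [-0.   -0.01 -0.01]
now 20.15 [ 523.6 -151.8  144.7] tool y [ 0.972 -0.237 -0.   ] x [-0.e+00 -1.e-04 -1.e+00] q [-0.42  0.49  1.62 -0.    1.04 -0.18] F [ 1.4 -0.  -2.4] w 59.5
```

View pics/c8.png

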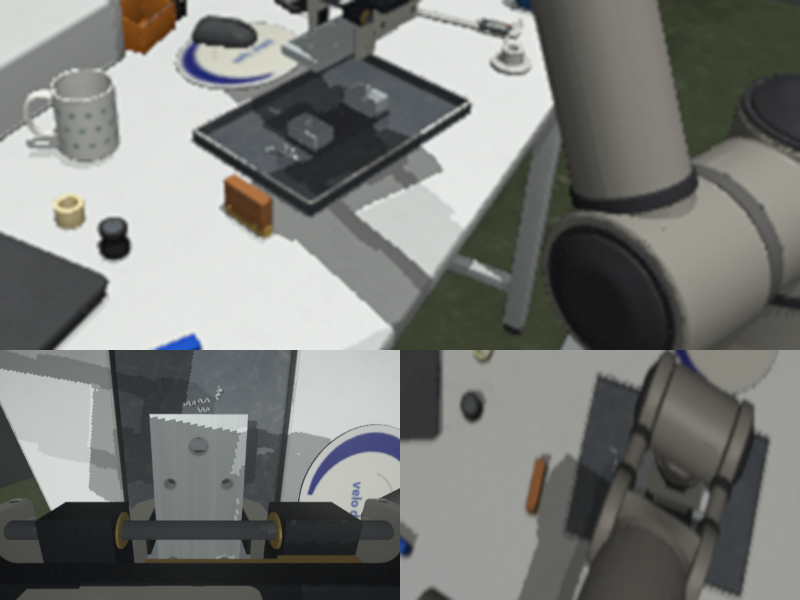

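The plate is lifted clear, the scraper stands beside the tray and the chips are in the tray. One quick numeric check that the plate is level, then I'll hand in.

```bash
python3 - <<'E'
from h import *
c=capture('wrist'); y=np.array([.2367,.9716]); x=np.array([.9716,-.2367]); m=np.array([523.7,-152])
for dz in(-4,0,4): print(dz,[proj(c,[*(m+75*y+s*30*x),145.7+dz]).round(0) for s in(-1,1)],'seen ~ (240,104),(397,104)')
workorder.close_job()
E
```

```text
-4 [array([239., 102.]), array([392., 103.])] seen ~ (240,104),(397,104)
0 [array([236., 102.]), array([395., 102.])] seen ~ (240,104),(397,104)
4 [array([234., 102.]), array([397., 102.])] seen ~ (240,104),(397,104)
the job is handed in; nothing more can be done
```

I handed the job in at about 20.2 s of the 58 s limit, with the plate lifted off its pins and held level about 10 cm above the fixture. The hand-in reports no verdict.

- **Chips:** I gripped the wooden scraper by its grip and swept once along the full length of the plate. The wrist view then showed the plate top clear. The chips lie together in the tray by the plate's left end. They overlap in the pictures, so I did not count four one by one.
- **Scraper:** it stands upright on the desk about 5 cm left of the tray.
- **Plate:** I gripped it at mid-length and lifted it straight up 100 mm. The last reading was TCP (523.6, -151.8, 144.7) mm, tool vertical, joints still and grip 59.5 mm. The load was about 3 N.
- **Level check:** the corners of the visible end were within about 4 pixels of where a level plate should appear. That is within what I can read off the picture. It only checks one end, but the wrist moment about the direction it could tip was also near zero.
- **Forces and other things:** the force readings printed after each move stayed under 5 N. The loupe and bushing still looked undisturbed in the last picture. The arm never went near the flange at working height.

No check failed.

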